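Reassemble a washed filter unit on the vacuum manifold

ROBOT

A 6-joint arm with a two-finger parallel gripper is mounted at the origin on the work surface. World frame = base frame: x ahead of the robot, y to its left, z up, the work surface at z = 0. Lengths are in m, angles in rad, forces in N, time in s.
With the tool pointing down it reaches from about 0.275 to 0.825 m from the base axis. Payload 4.9 kg.
Tool frame: the origin (TCP) lies midway between the tips of the shut fingers; the grasp point (between the pads) lies 19 mm behind it (bot.grip_depth is the distance from the TCP to the grasp point, in m); z points along the fingers, y is the line along which they close (so a half turn about z gives the same grasp; the last joint's range is limited). The gripper opens to 85 mm and grips with 20 to 120 N. Pads are 22 mm wide; open, the fingers measure 114 mm over their backs; the gripper's body (76 mm by 85 mm) begins 54 mm behind the grasp point. The pads swing forward as they close: fully open they stand 13 mm farther back than shut.
Start: joints at [-1.46, 0.326, -0.193, 1.052, 0, 1.437], TCP at [0.133, -0.534, 0.231] pointing down, gripper open.
Joint ranges: [-2.65, 2.65], [-0.97, 1.79], [-1.3, 1.35], [-1.93, 2.1], [-1.47, 1.37], [-3.14, 3.14]. Speed limits (rad/s): [2.57, 2.57, 3.14, 3.14, 3.14, 3.14].

INTERFACE

Orientations are given as a unit quaternion [w, x, y, z].
In Python, from cell import bot gives the robot as it stands. Calls block until the motion is done:
- bot.move_pose(position, orientation): joint-space move of the TCP to a pose.
- bot.move_linear(position, speed=0.15, rotation=None, until_force=None): straight line of the TCP; rotation=None keeps the orientation; speed is the mean speed in m/s. With until_force (N) it stops when the force on the tool has changed by that much, and returns True; else False.
- bot.goto_joints(angles): joint-space move.
- bot.set_gripper(opening, grasp_force=None): opening from 0.0 (shut) to 1.0 (fully open); grasp_force is the grip in N (None keeps the last); returns when the fingers have stopped.
- bot.wait(seconds).
- bot.solve_ik(position, orientation): joint angles nearest the present ones, or None.
- bot.camera(name): name is "side" or "top" or "wrist"; returns the picture (384x512x3 uint8, red, green, blue); there is no depth.
- bot.calibration(name): a dict with "mtx" (3x3 intrinsics, pixels), "extrinsics" (4x4, takes a point from world to camera coordinates); the wrist camera has in their place "hand_eye" (4x4, takes a point from camera to tool coordinates, whose origin is the TCP and whose axes are the flange's). Camera axes: x right, y down, z forward; pixel columns grow to the right and rows downward; lengths in m; the calibration is good to about 2 mm. A picture is of the moment at which its call begins: read the wrist's pose just before it. calibration takes no time and is no camera call.
A pose or a line that the arm cannot do raises bot.PlanningError and nothing moves.
- bot.close_job(): hands the job in; it is judged then, once.
Trained networks look in the newest picture that a camera, given by its name, has taken for a name from the list of things; names that differ only in an ending like _2 or _b are one class to them, and where a whole thing is asked for, a point or a joint stands for the part that bears it (a point fixed in the world has none). Each returns a list of dicts, best first, with "confidence" (0 to 1); they miss things now and then, are a little off and sometimes report something else, mostly with a low value. They report only what shows in the picture. A call takes as long as a camera call. They do not tell look-alikes from the thing itself.
- bot.search_frame(camera, thing): "bbox" ([left, top, width, height] in pixels, round what is visible of it).
Readings, each from a call of its own:
- bot.read_clock(): time.
- bot.read_joint_positions(): joint angles.
- bot.read_joint_vel(): joint speeds.
- bot.read_joint_efforts(): joint torques, N m.
- bot.read_position(): TCP position.
- bot.read_tool_rot(): TCP orientation.
- bot.read_ft_force(): force on the tool from outside, world axes, zero at the start.
- bot.read_moment(): the same for the moment, N m.
- bot.read_gripper_width(): opening from 0.0 (shut) to 1.0 (fully open).
- bot.read_finger_force(): force on a finger pad.
Only numpy, scipy, OpenCV 4.12 (cv2) and the standard library are available. Lean on these libraries where they do the work, as an engineer would, in place of code of your own. Each camera call takes 0.05 s, during which the arm holds its last target. There are 200 camera calls.

TASK

Put the washed filter unit together on the open port of the vacuum manifold, from the bottom up: first the filter head into the port, then the perforated support disc on the head, then the funnel over the disc, and last the lid on the funnel, each upright and fully seated before the next. Set every part down gently, do not let it drop, and leave the beaker, the jar and the filter carton standing where they are.

Things in the scene. Friction and masses are not known exactly. Their poses are not given: they have to be found in the camera images.
- manifold: Fixed steel vacuum manifold: level tube 50 mm thick, 320 mm long on two feet, axis along its y, 45 mm up. On top three port cups in a row at y = -110, 0, +110 mm: one open, two closed by black rubber bungs standing 14 mm above the rims. Black taps stick out 51 mm from the axis to -x. Origin: on the bench under the tube's middle. Place and yaw vary.
- open_port: The manifold's one open port cup (fixed; any of the three places): 56 mm across outside, round bore 38 mm wide, 24 mm deep. Origin: centre of the bore's mouth, level with its flat rim, 95 mm above the bench; z up.
- head: Loose filter head, standing upright: flat round steel flange, 60 mm across, 20 to 40 mm above the origin, on a grey tapered spigot (20 mm long, 34 mm wide at top, 26 at foot); drain hole in its top, 23 mm wide, 10 deep. Grip across the flange. Seated: spigot in the bore, flange flat on the rim, origin 20 mm below the rim. Origin: centre of the foot; z up; yaw irrelevant.
- disc: Loose steel support disc with rows of dark holes: round plate 47 mm across, 8 to 16 mm above the origin, on a central boss below (8 mm long, 20 mm wide, tapering to 14). Grip the plate's edge, tips not below its underside. Seated: boss in the head's drain hole, plate flat on the head, origin 32 mm above the head's origin. Origin: centre of the boss's foot; z up; yaw irrelevant.
- funnel: Loose steel funnel, upright: open round tube 105 mm high, 64 to 67 mm across, wall 3 mm, mouth 58 mm wide. Recess under the foot, 54 mm wide, 9.5 deep, goes over the disc's plate. Grip across the outside near the top. Seated: foot flat on the head's flange with the disc inside, origin 40 mm above the head's origin. Origin: centre of the foot's underside; z up; yaw irrelevant.
- lid: Loose funnel lid, right way up: steel plate 66 mm across, 8 to 13 mm above the origin, with a plug below (8 mm long, 52 mm wide, tapering to 44) and a round black knob 22 mm across, 15 to 35 mm above the origin. Grip the knob. Seated: plug in the funnel's mouth, plate flat on the rim, origin 97 mm above the funnel's origin. Origin: centre of the plug's underside; z up; yaw irrelevant.
- beaker: Bystander: an empty glass beaker without handle, 68 mm across, 92 mm high, standing loose. Origin: centre of its underside.
- jar: Bystander: a closed clear jar with a green screw cap, 68 mm across the cap, 78 mm high, standing loose. Origin: centre of its underside.
- filter_box: Bystander: a small square carton of membrane filters, 60 x 60 x 33 mm, lying loose. Origin: centre of its underside.
Things that resemble listed ones, but are neither listed nor needed, are in the scene too. What is shaped like the lid but blue or red is not meant. Leave any orange or yellow look-alike of the funnel alone.

How it is judged:
By the outcome, as a careful person would: the job done as asked, in the order asked, and still so for the second after the job is handed in, with the robot touching nothing.
It also fails if it takes over 141 s, if anything falls off the work surface, if the arm or the gripper's body presses on something with over 40 N, if the wrist force passes 120 N, or if a joint passes its speed limit or range.

## Working session

There is one attempt and no reset: what is moved stays moved. The work goes in short steps, each a Python script; the robot and the scene stay as the last script left them, time stands still between calls to the robot, and variables do not carry over. Pictures are saved under pics/ and viewed, at most 14 in all, crops included, and the job is handed in when it is done.

```bash
ls; mkdir -p pics
python3 - <<'E'
from cell import bot
import cv2,numpy as np
for c in ["top","side"]:
    im=bot.camera(c); cv2.imwrite(f"pics/{c}0.png",im[:,:,::-1])
    k=bot.calibration(c); print(c,np.round(k["mtx"],1).tolist(),np.round(k["extrinsics"],3).tolist())
    for t in ["manifold","open_port","head","disc","funnel","lid","beaker","jar","filter_box"]:
        print(t,[(np.round(d["bbox"]).astype(int).tolist(),round(d["confidence"],2)) for d in bot.search_frame(c,t)])
k=bot.calibration("wrist");print(np.round(k["mtx"],1).tolist(),np.round(k["hand_eye"],3).tolist())
print(bot.read_clock(), bot.read_tool_rot(), bot.read_position())
E
```

```text
pics
top [[454.2, 0.0, 258.0], [0.0, 454.2, 181.7], [0.0, 0.0, 1.0]] [[-0.006, -1.0, -0.024, 0.081], [-0.996, 0.009, -0.09, 0.537], [0.091, 0.023, -0.996, 1.144], [0.0, 0.0, 0.0, 1.0]]
manifold [([197, 127, 135, 45], 0.87), ([337, 214, 24, 22], 0.24)]
open_port [([260, 130, 20, 25], 0.73)]
head [([336, 214, 27, 24], 0.79)]
disc [([402, 154, 16, 15], 0.53)]
funnel [([163, 103, 30, 32], 0.8), ([90, 157, 40, 30], 0.75), ([146, 148, 34, 28], 0.68), ([400, 153, 21, 18], 0.29)]
lid [([162, 209, 23, 25], 0.7), ([118, 212, 24, 26], 0.64), ([155, 250, 26, 29], 0.55)]
beaker []
jar [([400, 200, 33, 27], 0.89)]
filter_box [([280, 209, 28, 28], 0.83), ([396, 197, 34, 29], 0.71), ([161, 207, 24, 29], 0.48)]
side [[397.7, 0.0, 257.6], [0.0, 397.7, 195.3], [0.0, 0.0, 1.0]] [[0.986, -0.165, 0.018, -0.478], [-0.106, -0.713, -0.693, 0.17], [0.127, 0.682, -0.72, 0.923], [0.0, 0.0, 0.0, 1.0]]
manifold [([274, 165, 74, 115], 0.96)]
open_port [([301, 191, 24, 24], 0.88)]
head [([231, 282, 30, 33], 0.72)]
disc [([324, 350, 24, 27], 0.97)]
funnel [([304, 127, 28, 44], 0.95), ([264, 124, 20, 42], 0.93), ([250, 97, 15, 41], 0.93)]
lid [([176, 155, 25, 20], 0.81), ([213, 134, 19, 12], 0.58), ([212, 157, 24, 14], 0.53)]
beaker [([215, 168, 28, 43], 0.83)]
jar [([252, 343, 38, 40], 0.89)]
filter_box [([223, 231, 27, 33], 0.62)]
[[269.5, 0.0, 256.0], [0.0, 269.5, 189.0], [0.0, 0.0, 1.0]] [[0.001, -0.962, -0.274, 0.07], [1.0, 0.001, 0.001, -0.001], [-0.0, -0.274, 0.962, -0.143], [0.0, 0.0, 0.0, 1.0]]
1.0 [8.87795510e-07 9.92518525e-01 1.22094130e-01 1.54856136e-05] [ 0.13333821 -0.53361374  0.2312938 ]
```

Run:
```python
import cv2
a=cv2.imread("pics/top0.png");b=cv2.imread("pics/side0.png")
cv2.imwrite("pics/top0c.png",cv2.resize(a[80:300,70:450],None,fx=2.1,fy=2.1,interpolation=cv2.INTER_CUBIC))
cv2.imwrite("pics/side0c.png",cv2.resize(b[84:384,160:380],None,fx=2,fy=2,interpolation=cv2.INTER_CUBIC))
```

```text
(no output)
```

View pics/top0c.png

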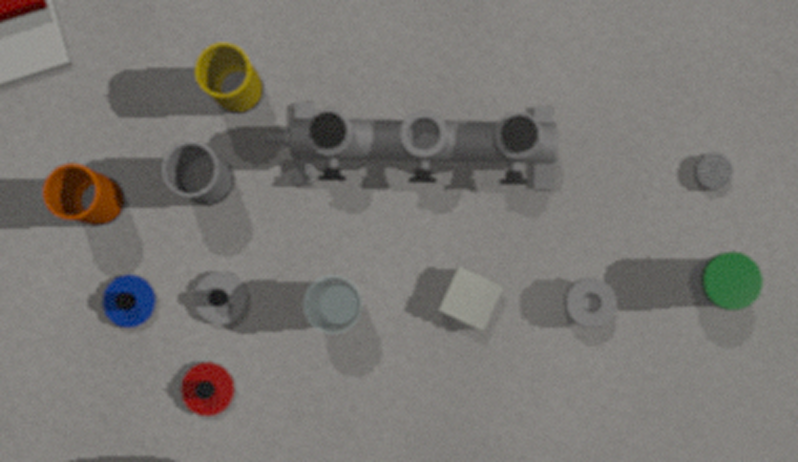

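View pics/side0c.png

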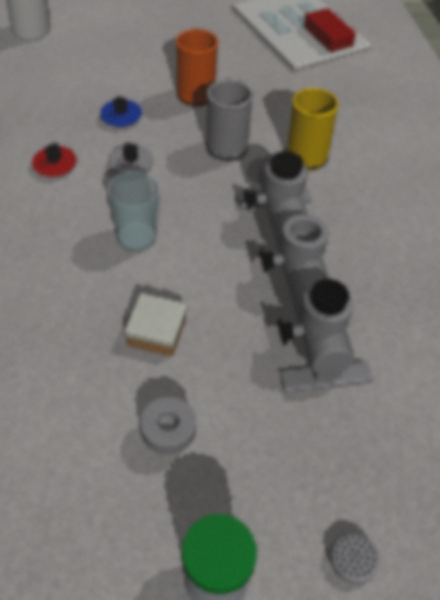

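The top crop shows the manifold with its middle port open at (425,133). The head is at (590,302), the disc at (713,172), and the jar, carton and beaker all stand clear of them.
- **Funnel candidates (top crop):** grey (193,170), yellow (228,78) and orange (82,193). The grey steel one fits.
- **Lid candidates (top crop):** grey (218,298), blue (128,300) and red (208,390). The grey one fits, because blue and red are excluded.

The side view agrees with this.

```bash
cat > h.py <<'E'
from cell import bot
import numpy as np, cv2
from scipy.optimize import least_squares
from scipy.spatial.transform import Rotation as R
# (radius, z) outline circles relative to origin
G={"head":[(.030,.02),(.030,.04),(.013,0)],"disc":[(.0235,.008),(.0235,.016),(.007,0)],
 "funnel":[(.0325,0),(.0335,.105)],"lid":[(.033,.008),(.033,.013),(.011,.035),(.022,0)],
 "open_port":[(.028,0)],"jar":[(.034,0),(.034,.078)],"beaker":[(.034,0),(.034,.092)]}
T=np.linspace(0,2*np.pi,60)
def view(cam):
    k=bot.calibration(cam); 
    if cam!="wrist": return k["mtx"],np.array(k["extrinsics"])
    q=np.array(bot.read_tool_rot()); M=np.eye(4)
    M[:3,:3]=R.from_quat(q[[1,2,3,0]]).as_matrix(); M[:3,3]=bot.read_position()
    return k["mtx"],np.linalg.inv(M@k["hand_eye"])
def proj(v,P):
    K,E=v; c=P@E[:3,:3].T+E[:3,3]; u=c@np.array(K).T; return u[:,:2]/u[:,2:]
def outline(t,p): return np.vstack([np.c_[r*np.cos(T),r*np.sin(T),0*T+z] for r,z in G[t]])+p
def box(v,t,p):
    u=proj(v,outline(t,p)); return np.r_[u.min(0),u.max(0)]
def fit(t,obs,p0=(.5,0,0),fixz=None):
    """obs: list of (view,bbox ltwh)"""
    def f(p):
        p=np.r_[p[:2],fixz] if fixz is not None else p
        return np.concatenate([box(v,t,p)-np.r_[b[0],b[1],b[0]+b[2],b[1]+b[3]] for v,b in obs])
    r=least_squares(f,p0 if fixz is None else p0[:2],loss="soft_l1",x_scale=.01)
    return r.x,np.round(r.fun,1)
def down(yaw):  # tool z down; tool y (closing line) at angle yaw from world y
    q=(R.from_euler('z',yaw)*R.from_euler('x',np.pi)).as_quat(); return q[[3,0,1,2]]
E
python3 - <<'E'
from h import *
B={"head":([336,214,27,24],[231,282,30,33]),"disc":([402,154,16,15],[324,350,24,27]),
"funnel":([146,148,34,28],[264,124,20,42]),"lid":([162,209,23,25],[212,157,24,14]),"open_port":([260,130,20,25],[301,191,24,24]),"jar":([400,200,33,27],[252,343,38,40])}
vt,vs=view("top"),view("side")
for t,(a,b) in B.items():
    p,r=fit(t,[(vt,a),(vs,b)]); print(t,p.round(3),r.tolist(), "r",np.hypot(*p[:2]).round(3))
print("beaker",fit("beaker",[(vs,[215,168,28,43])])[0])
for t in ["top","side"]: print(np.linalg.inv(view(t)[1])[:3,3])
E
```

```text
head [ 0.429 -0.157 -0.009] [1.5, -2.3, -0.5, -2.4, -0.8, 1.5, -2.7, -1.6] r 0.456
disc [ 0.586 -0.317 -0.003] [-2.1, -0.8, 1.1, 2.5, -0.3, 0.5, 0.6, -0.4] r 0.667
funnel [ 0.585  0.317 -0.009] [-0.7, -1.1, 0.5, 1.9, -1.6, 0.2, 2.3, -0.0] r 0.665
lid [ 0.436  0.3   -0.008] [-1.5, 0.3, 1.0, 0.6, 1.7, -1.3, 0.1, 1.6] r 0.529
open_port [0.629 0.045 0.08 ] [-1.2, 1.8, 1.5, -0.8, 0.7, 2.5, -0.4, -4.8] r 0.63
jar [ 0.454 -0.317 -0.003] [-3.4, -1.2, 0.8, -0.2, -0.6, -1.2, -0.2, 12.2] r 0.553
beaker [0.43259642 0.14160924 0.00798753]
[0.43178685 0.04957938 1.18943168]
[ 0.37160588 -0.58723844  0.79128324]
```

```bash
cat >> h.py <<'E'
def look(t,p,top,yaw,tag,dz=.10,off=(0,0)):
    """hover so that p is near the image centre, detect; returns (view,bbox) nearest to expectation"""
    bot.move_pose([p[0]+off[0],p[1]+off[1],top+dz],down(yaw)); bot.wait(.2)
    v=view("wrist"); im=bot.camera("wrist"); D=bot.search_frame("wrist",t)
    cv2.imwrite(f"pics/{tag}.png",im[:,:,::-1]); e=box(v,t,np.array(p))
    np.savez(f"pics/{tag}.npz",K=v[0],E=v[1])
    c=[d for d in D if np.hypot(*(np.array(d["bbox"][:2])+np.array(d["bbox"][2:])/2-(e[:2]+e[2:])/2))<45]
    print(tag,"exp",e.round().tolist(),"got",[(np.round(d["bbox"],1).tolist(),round(d["confidence"],2)) for d in c])
    return (v,c[0]["bbox"]) if c else None
def measure(t,p,top,yaw,tag,offs=((0,-.03),(0,.03)),dz=.10):
    o=[x for i,f in enumerate(offs) if (x:=look(t,p,top,yaw,f"{tag}{i}",dz,f))]
    for fz in (None,p[2]):
        r=fit(t,o,p0=p,fixz=fz); print(t,r[0].round(4),r[1].tolist())
    return o
E
python3 - <<'E'
from h import *
for n,p,z in [("disc",[.586,-.317],.1),("head",[.429,-.157],.1),("port",[.629,.045],.15),("fun",[.585,.317],.2),("lid",[.436,.3],.12)]:
    print(n,[(y,None if (j:=bot.solve_ik(p+[z],down(np.radians(y)))) is None else np.round(j,2).tolist()) for y in (-90,0,90)])
measure("disc",np.array([.586,-.317,0]),.016,0,"disc")
measure("head",np.array([.429,-.157,0]),.04,0,"head")
measure("open_port",np.array([.629,.045,.095]),.109,0,"port")
print(bot.read_clock())
E
```

```text
disc [(-90, [-0.61, 0.64, -0.03, 0.9, 0.0, -2.18]), (0, [-0.61, 0.64, -0.03, 0.9, 0.0, 2.54]), (90, [-0.61, 0.64, -0.03, 0.9, 0.0, 0.96])]
head [(-90, [-0.51, 0.3, -0.61, 0.66, 0.0, -2.08]), (0, [-0.51, 0.3, -0.61, 0.66, 0.0, 2.63]), (90, [-0.51, 0.3, -0.61, 0.66, 0.0, 1.06])]
port [(-90, [-0.05, 0.53, -0.08, 0.95, 0.0, -1.62]), (0, [-0.05, 0.53, -0.08, 0.95, 0.0, 3.1]), (90, [-0.05, 0.53, -0.08, 0.95, 0.0, 1.53])]
fun [(-90, [0.39, 0.56, 0.1, 1.11, 0.0, -1.19]), (0, [0.39, 0.56, 0.1, 1.11, 0.0, -2.76]), (90, [0.39, 0.56, 0.1, 1.11, 0.0, 1.96])]
lid [(-90, [0.46, 0.39, -0.41, 0.77, 0.0, -1.11]), (0, [0.46, 0.39, -0.41, 0.77, 0.0, -2.68]), (90, [0.46, 0.39, -0.41, 0.77, 0.0, 2.03])]
disc0 exp [198.0, 162.0, 249.0, 212.0] got [([200.1, 159.1, 47.9, 51.8], 0.98)]
disc1 exp [262.0, 163.0, 313.0, 213.0] got []
disc [ 0.5878 -0.3173 -0.002 ] [-1.1, 1.1, 1.1, -1.1]
disc [ 0.5883 -0.3176] [-1.2, 0.9, 1.4, -0.9]
head0 exp [191.0, 156.0, 255.0, 220.0] got [([191.9, 158.5, 62.4, 63.9], 0.87)]
head1 exp [256.0, 155.0, 320.0, 220.0] got [([254.1, 156.2, 65.6, 65.0], 0.88)]
head [ 0.4268 -0.1565 -0.0007] [-0.7, -0.8, 0.7, -0.1, 1.0, 0.6, -0.9, 0.2]
head [ 0.427  -0.1565] [-0.9, -0.9, 0.7, -0.0, 1.0, 0.5, -0.7, 0.3]
port0 exp [196.0, 156.0, 253.0, 211.0] got [([200.7, 156.4, 54.4, 57.9], 0.58)]
port1 exp [259.0, 157.0, 315.0, 212.0] got [([260.7, 158.5, 55.5, 58.5], 0.96)]
open_port [0.6267 0.043  0.0941] [-1.9, 2.2, 0.3, -1.2, -0.1, 1.0, 0.9, -3.1]
open_port [0.6269 0.043 ] [-2.1, 2.1, 0.3, -1.1, -0.1, 1.0, 1.1, -3.0]
12.175
```

Run:
```python
from h import *
P=np.array([.6269,.043,.095])
a=measure("open_port",P,.109,np.pi/2,"portA",((0,0),))
b=measure("open_port",P,.109,-np.pi/2,"portB",((0,0),))
c=[]
for n,t,p in [("head1","head",[.427,-.1565,0]),("disc0","disc",[.588,-.3175,0]),("port1","open_port",P),("portA0","open_port",P),("portB0","open_port",P)]:
    im=cv2.imread(f"pics/{n}.png"); d=np.load(f"pics/{n}.npz"); v=(d["K"],d["E"])
    u=proj(v,outline(t,np.array(p)))
    im=cv2.resize(im,None,fx=4,fy=4,interpolation=cv2.INTER_CUBIC)
    for q in u: cv2.circle(im,tuple(int(x) for x in (q*4+1.5)),1,(0,0,255),-1)
    m=(u.mean(0)*4).astype(int); c.append(im[m[1]-150:m[1]+150,m[0]-150:m[0]+150].copy())
c.append(np.zeros_like(c[0]))
cv2.imwrite("pics/ov1.png",cv2.resize(np.vstack([np.hstack(c[:3]),np.hstack(c[3:])]),(798,532)))
print(bot.read_clock())
```

```text
portA0 exp [228.0, 158.0, 284.0, 213.0] got [([227.6, 153.3, 54.6, 57.7], 0.84)]
open_port [0.6258 0.0464 0.0951] [-1.2, 1.2, 1.2, -1.4]
open_port [0.6258 0.0463] [-1.2, 1.2, 1.2, -1.4]
portB0 exp [228.0, 157.0, 284.0, 212.0] got [([232.5, 154.3, 51.2, 56.9], 0.78)]
open_port [0.6247 0.0441 0.0842] [-1.7, 1.7, 1.7, -2.3]
open_port [0.6248 0.0416] [-2.9, 0.9, 2.8, -0.9]
19.2833
```

View pics/ov1.png

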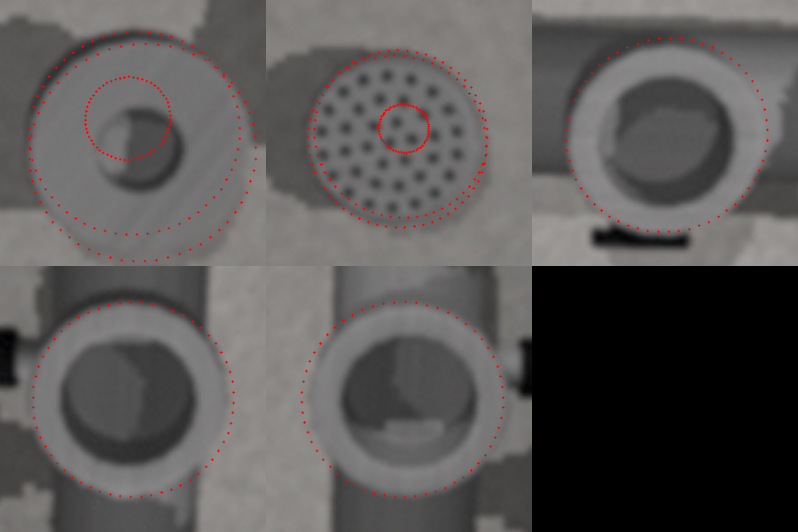

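The overlays fit to about 1 px. They put the port at (.626,.043), with rim height .095 measured from two views. The head and disc also agree with their expected heights, so I'm picking the head.

```bash
cat >> h.py <<'E'
PORT=np.array([.626,.043]); Y=-np.pi/2
def pick(x,y,z,top,force,w=1.0,close=0.0):
    bot.set_gripper(w)
    bot.move_pose([x,y,max(top,z+.05)],down(Y)); bot.move_linear([x,y,z],speed=.12)
    bot.set_gripper(close,grasp_force=force)
    print("grip",bot.read_gripper_width(),bot.read_finger_force(),bot.read_position().round(4) if hasattr(bot.read_position(),'round') else 0)
def place(x,y,z,f=5,above=.06,slow=.006):
    bot.move_pose([x,y,z+above],down(Y)); bot.move_linear([x,y,z+slow],speed=.08); bot.wait(.2)
    f0=np.array(bot.read_ft_force())
    h=bot.move_linear([x,y,z-.005],speed=.015,until_force=f)
    print("contact",h,"z err mm",round((bot.read_position()[2]-z)*1e3,2),"dF",np.round(np.array(bot.read_ft_force())-f0,1))
E
python3 - <<'E'
from h import *
pick(.4265,-.1562,.008,.12,40)
bot.move_linear([.4265,-.1562,.03],speed=.1)
v=view("wrist"); im=bot.camera("wrist"); cv2.imwrite("pics/held_head.png",im[:,:,::-1])
bot.move_linear([.4265,-.1562,.19],speed=.2)
place(*PORT,.083)
cv2.imwrite("pics/place_head.png",bot.camera("wrist")[:,:,::-1])
print(bot.read_gripper_width(),bot.read_moment(),bot.read_clock())
E
python3 -c "
import cv2,numpy as np
cv2.imwrite('pics/hh.png',cv2.resize(np.hstack([cv2.imread('pics/held_head.png'),cv2.imread('pics/place_head.png')]),(800,300)))"
```

```text
grip 0.6855460624189452 41.20177014649471 [ 0.4273 -0.1566  0.0091]
contact True z err mm 1.23 dF [-0.1  0.4  5.9]
0.6832906148736758 [-0.01663514  0.14244204  0.02492819] 26.0917
```

View pics/hh.png

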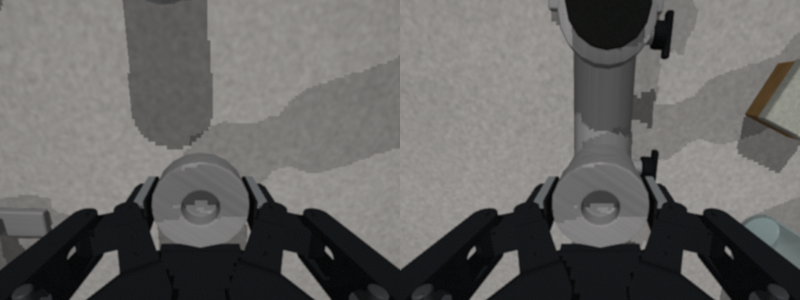

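The head is held level and seated: contact came within 0.2 mm of the expected height. I'll release it, measure the seated head from two views, then re-measure the disc at this yaw and find the finger-tip offset on the bench beside it.

```bash
python3 - <<'E'
from h import *
bot.set_gripper(1.0); bot.move_linear([*PORT,.15],speed=.12)
measure("head",np.array([*PORT,.075]),.115,Y,"sh",((0,0),(0,.03)))
measure("disc",np.array([.588,-.3175,0]),.016,Y,"dd",((0,0),(0,.03)))
# tip offset at partial opening, empty bench 75 mm beyond the disc in y
bot.set_gripper(.57); bot.move_pose([.588,-.235,.03],down(Y)); bot.wait(.2)
h=bot.move_linear([.588,-.235,-.012],speed=.02,until_force=4); print("bench",h,bot.read_position())
bot.move_linear([.588,-.235,.06],speed=.15); print(bot.read_clock())
E
cat > ov.py <<'E'
import sys
from h import *
c=[]
for a in sys.argv[2:]:
    n,t,*p=a.split(","); p=np.array(p,float)
    im=cv2.imread(f"pics/{n}.png"); d=np.load(f"pics/{n}.npz"); u=proj((d["K"],d["E"]),outline(t,p))
    im=cv2.copyMakeBorder(cv2.resize(im,None,fx=3,fy=3,interpolation=cv2.INTER_CUBIC),200,200,200,200,cv2.BORDER_CONSTANT)
    for q in u: cv2.circle(im,tuple(int(x) for x in (q*3+201)),1,(0,0,255),-1)
    m=(u.mean(0)*3+200).astype(int); c.append(im[m[1]-150:m[1]+150,m[0]-150:m[0]+150].copy())
o=np.hstack(c); s=800/o.shape[1]; cv2.imwrite(f"pics/{sys.argv[1]}.png",cv2.resize(o,None,fx=s,fy=s) if s<1 else o)
E
python3 ov.py ov2 sh0,head,.626,.043,.075 sh1,head,.626,.043,.075 dd0,disc,.588,-.3175,0
```

```text
sh0 exp [222.0, 154.0, 286.0, 219.0] got [([219.8, 158.0, 68.1, 62.4], 0.68)]
sh1 exp [223.0, 123.0, 289.0, 189.0] got [([223.1, 123.6, 66.5, 70.6], 0.74)]
head [0.6257 0.0447 0.0808] [1.6, -1.5, -0.5, 3.0, -0.9, 1.0, 0.3, -1.4]
head [0.6256 0.0456] [2.5, -1.5, -1.1, 1.4, 0.1, 1.7, -0.3, -2.3]
dd0 exp [232.0, 161.0, 282.0, 211.0] got [([233.9, 161.9, 51.0, 51.1], 0.79)]
dd1 exp [230.0, 130.0, 282.0, 183.0] got []
disc [ 0.5856 -0.3176  0.0052] [-0.1, 0.1, 0.1, -0.1]
disc [ 0.5855 -0.3162] [0.4, 0.6, -0.4, -0.7]
bench True [ 0.58798106 -0.23499372 -0.00270226]
33.9583
```

View pics/ov2.png

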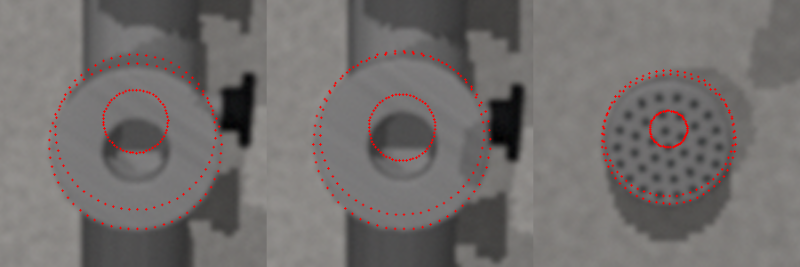

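The seated head is level on the rim. I'll check the hole centre with a hole-sized circle and the disc with only its top edge.

```bash
sed -i 's/^T=/G["hole"]=[(.0115,0),(.030,0)]; G["dtop"]=[(.0235,0)]; G["plate"]=[(.033,0)]; G["mouth"]=[(.029,0),(.0335,0)]\nT=/' h.py
python3 ov.py ov3 sh0,hole,.626,.043,.115 sh1,hole,.626,.043,.115 dd0,dtop,.5865,-.317,.016
```

```text
(no output)
```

View pics/ov3.png

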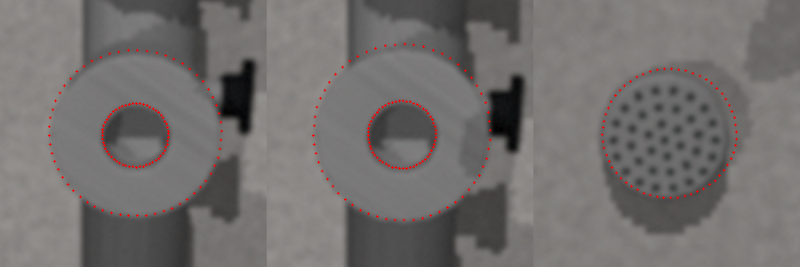

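The hole circle fits the seated head exactly at (.626,.043). The disc sits about 1.5 px left of its overlay, so it is at x ≈ .588.

```bash
python3 - <<'E'
from h import *
pick(.588,-.317,.006,.06,40,w=.85)
zg=bot.read_position()[2]
bot.move_linear([.588,-.317,.20],speed=.2)
v=view("wrist"); im=bot.camera("wrist"); cv2.imwrite("pics/hd.png",im[:,:,::-1]); np.savez("pics/hd.npz",K=v[0],E=v[1])
p=bot.read_position(); print("arg hd,dtop,%.4f,%.4f,%.4f"%(p[0],p[1],p[2]-zg+.016))
place(*PORT,zg+.107)
print(bot.read_gripper_width(),bot.read_clock())
v=view("wrist"); im=bot.camera("wrist"); cv2.imwrite("pics/pd.png",im[:,:,::-1]); np.savez("pics/pd.npz",K=v[0],E=v[1])
E
python3 ov.py ov4 hd,dtop,.588,-.317,.209 pd,dtop,.626,.043,.123
```

```text
grip 0.5204496280359915 40.29317588545382 [ 0.5889 -0.3175  0.0076]
arg hd,dtop,0.5872,-0.3165,0.2066
contact True z err mm 0.02 dF [-1.3  0.2  5. ]
0.5241907177939595 39.75
```

View pics/ov4.png

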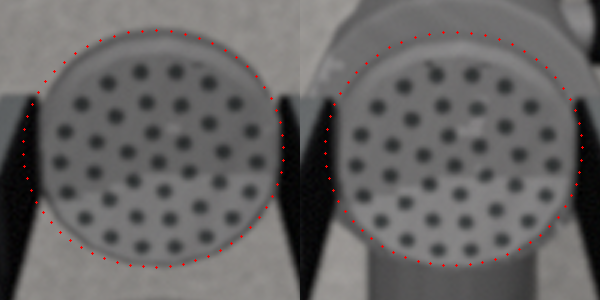

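The disc is held level, and contact came within 0.02 mm of the seated height. I'll release it, check it, then measure the funnel and lid.

```bash
python3 - <<'E'
from h import *
bot.set_gripper(.8); bot.move_linear([*PORT,.17],speed=.12); bot.set_gripper(1)
look("disc",np.array([*PORT,.107]),.123,Y,"sd")
measure("funnel",np.array([.585,.317,0]),.105,Y,"fu",((0,0),(0,-.035)),dz=.12)
measure("lid",np.array([.436,.300,0]),.035,Y,"li",((0,0),(0,-.035)),dz=.12)
print(bot.read_clock())
E
python3 ov.py ov5 sd0,dtop,.626,.043,.123 2>/dev/null || cp pics/sd.npz pics/sd0.npz; cp pics/sd.png pics/sd0.png
python3 ov.py ov5 sd0,dtop,.626,.043,.123 fu0,mouth,.585,.317,.105 fu1,mouth,.585,.317,.105 li0,plate,.436,.3,.013 li1,plate,.436,.3,.013
```

```text
sd exp [229.0, 163.0, 280.0, 213.0] got [([232.1, 164.0, 51.5, 50.7], 0.59)]
fu0 exp [223.0, 142.0, 290.0, 216.0] got [([228.4, 142.2, 66.9, 69.8], 0.64)]
fu1 exp [224.0, 166.0, 288.0, 245.0] got [([231.4, 166.1, 59.9, 74.1], 0.58)]
funnel [ 0.5791  0.3193 -0.015 ] [2.3, -0.1, -1.7, 0.8, -0.6, -0.9, 0.5, -0.0]
funnel [0.5797 0.314 ] [0.2, -2.9, -0.1, 1.2, -2.6, -2.6, 2.0, 1.8]
li0 exp [228.0, 147.0, 288.0, 206.0] got [([227.5, 143.8, 56.5, 58.0], 0.73)]
li1 exp [227.0, 178.0, 286.0, 235.0] got [([227.9, 174.5, 56.0, 59.7], 0.66)]
lid [ 0.4372  0.2984 -0.0097] [-0.1, 0.2, 2.3, 0.3, -1.3, 0.4, -0.1, -4.1]
lid [0.4371 0.2965] [-1.0, -0.5, 3.4, 1.5, -2.2, 0.7, 0.9, -2.1]
45.225
```

View pics/ov5.png

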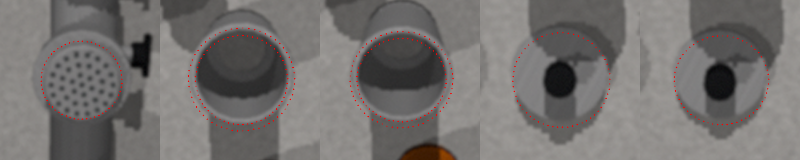

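```bash
sed -i 's/^T=/G["knob"]=[(.011,.035),(.033,.013)]\nT=/' h.py
python3 ov.py a fu0,mouth,.580,.316,.105 fu1,mouth,.580,.316,.105 li0,knob,.437,.297,0
python3 ov.py b sd0,dtop,.626,.043,.123 sd0,hole,.626,.043,.115  li1,knob,.437,.297,0
python3 -c "
import cv2,numpy as np
cv2.imwrite('pics/ov6.png',np.vstack([cv2.imread('pics/a.png'),cv2.imread('pics/b.png')]))"
```

```text
(no output)
```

View pics/ov6.png

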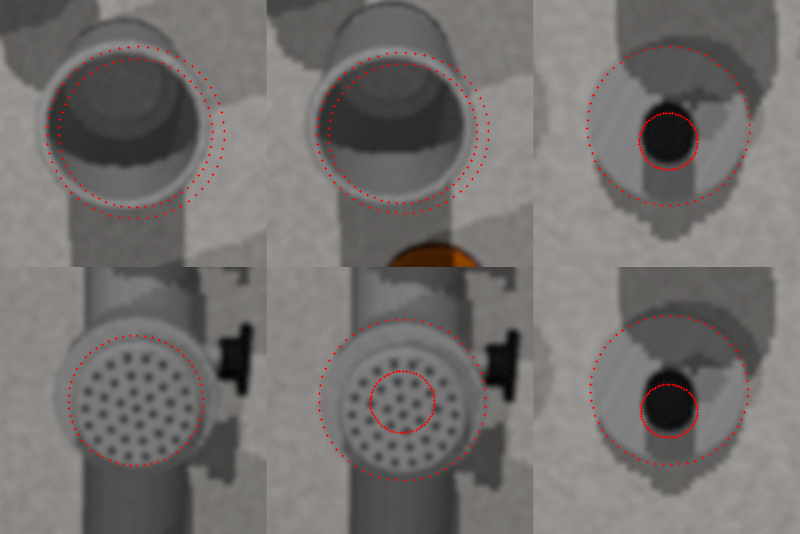

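```bash
cat > rf.py <<'E'
from h import *
from scipy.optimize import minimize
def refine(tags,terms,p0,fixz=None):
    """terms: (sign,radius,dz) rings whose mean grey level is summed"""
    V=[]
    for n in tags:
        d=np.load(f"pics/{n}.npz"); V.append(((d["K"],d["E"]),cv2.GaussianBlur(cv2.imread(f"pics/{n}.png",0).astype(np.float32),(0,0),.8)))
    def cost(p):
        p=np.r_[p[:2],p[2] if fixz is None else fixz]; s=0
        for v,im in V:
            for sg,r,dz in terms:
                u=proj(v,np.c_[r*np.cos(T),r*np.sin(T),0*T+dz]+p).astype(np.float32)
                s-=sg*cv2.remap(im,u[:,:1],u[:,1:],cv2.INTER_LINEAR).mean()
        return s
    p0=np.array(p0,float)[:3 if fixz is None else 2]; best=None
    for dx in (-.003,0,.003):
        for dy in (-.003,0,.003):
            q=p0.copy(); q[:2]+=[dx,dy]
            S=np.vstack([q]+[q+.003*e for e in np.eye(len(q))])
            r=minimize(cost,q,method="Nelder-Mead",options=dict(initial_simplex=S,xatol=1e-5,fatol=1e-3))
            if best is None or r.fun<best.fun: best=r
    print(tags,best.x.round(4),round(best.fun,1))
if __name__=="__main__":
    F=[(1,.0305,0),(-.5,.0275,0),(-.5,.0345,0)]
    refine(["fu0","fu1"],F,[.583,.314,.105])
    for n in ("fu0","fu1"): refine([n],F,[.583,.314],.105)
    K=[(-1,.010,0),(-1,.006,0),(2,.0125,0)]
    refine(["li0","li1"],K,[.437,.296,.035])
    for n in ("li0","li1"): refine([n],K,[.437,.296],.035)
    for n in ("li0","li1"): refine([n],[(1,.032,0),(-1,.0345,0)],[.437,.296],.013)
E
python3 rf.py
```

```text
['fu0', 'fu1'] [0.5851 0.3131 0.1036] -51.0
['fu0'] [0.5851 0.3127] -26.9
['fu1'] [0.585  0.3126] -23.8
['li0', 'li1'] [0.4373 0.2919 0.04  ] -238.6
['li0'] [0.4374 0.2936] -126.2
['li1'] [0.4373 0.2922] -113.9
['li0'] [0.4393 0.2932] -1.6
['li1'] [0.4389 0.296 ] -1.2
```

Edge-refined positions are funnel rim (.585,.3127) at z=.104 and lid knob (.4373,.293). The seated disc shows its allowed play of about 1 mm. Next is the funnel: the grey steel one, confirmed in the crops.

```bash
python3 - <<'E'
from h import *
pick(.585,.3127,.070,.16,50)
zg=bot.read_position()[2]
bot.move_linear([.585,.3127,.27],speed=.2)
cv2.imwrite("pics/hf.png",bot.camera("wrist")[:,:,::-1])
place(.6255,.0437,zg+.115,slow=.013)
print(bot.read_gripper_width(),bot.read_moment(),bot.read_clock())
for c in ("wrist","side"): cv2.imwrite(f"pics/pf_{c}.png",bot.camera(c)[:,:,::-1])
E
python3 -c "
import cv2,numpy as np
s=cv2.resize(cv2.imread('pics/pf_side.png')[110:260,220:420],(512,384),interpolation=cv2.INTER_CUBIC)
cv2.imwrite('pics/ff.png',cv2.resize(np.hstack([cv2.imread('pics/pf_wrist.png'),s]),(800,300)))"
```

```text
grip 0.7374368382244143 54.97699047380593 [0.5857 0.3131 0.0716]
contact True z err mm 0.01 dF [-0.7 -0.8  6.8]
0.7350472182303567 [-0.02118824 -0.01745674  0.00594048] 51.3917
```

View pics/ff.png

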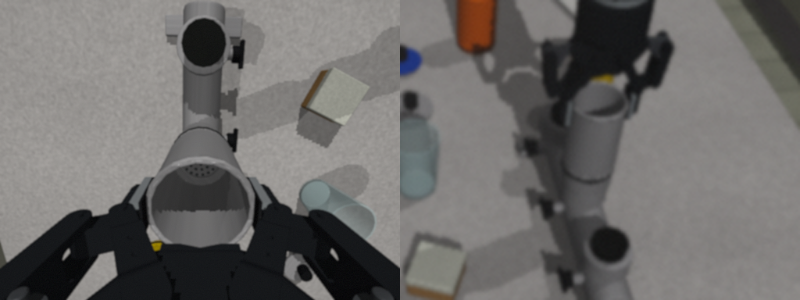

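The funnel's foot is on the flange: contact was within 0.01 mm of the expected height, and the disc shows inside through the mouth. I'll release it, measure the mouth, and bring the lid.

```bash
python3 - <<'E'
from h import *
from rf import refine
bot.set_gripper(1.0); bot.move_linear([.6255,.0437,.28],speed=.12)
for i,o in enumerate((0,.03)): look("funnel",np.array([.6255,.0437,.115]),.22,Y,f"sf{i}",.10,(0,o))
F=[(1,.0305,0),(-.5,.0275,0),(-.5,.0345,0)]
refine(["sf0","sf1"],F,[.6255,.0437,.22])
for n in ("sf0","sf1"): refine([n],F,[.6255,.0437],.22)
pick(.4373,.293,.016,.10,40,w=.7)
zg=bot.read_position()[2]
bot.move_linear([.4373,.293,.10],speed=.15)
v=view("wrist"); im=bot.camera("wrist"); cv2.imwrite("pics/hl.png",im[:,:,::-1]); np.savez("pics/hl.npz",K=v[0],E=v[1])
p=bot.read_position(); print("hl,plate,%.4f,%.4f,%.4f"%(p[0],p[1],p[2]-zg+.013),zg,bot.read_clock())
open("zg","w").write(str(zg))
E
python3 ov.py ov7 hl,plate,.4373,.293,.0945 sf0,mouth,.6255,.0437,.22
```

```text
sf0 exp [219.0, 142.0, 291.0, 223.0] got [([222.2, 148.3, 72.0, 75.1], 0.56)]
sf1 exp [219.0, 118.0, 293.0, 193.0] got [([224.2, 122.7, 71.8, 70.0], 0.65)]
['sf0', 'sf1'] [0.6246 0.0437 0.219 ] -52.4
['sf0'] [0.6246 0.0435] -28.1
['sf1'] [0.6246 0.0435] -24.0
grip 0.237926882205211 38.95628750324249 [0.4378 0.2933 0.0168]
hl,plate,0.4364,0.2926,0.0951 0.01684546900919376 57.7083
```

View pics/ov7.png

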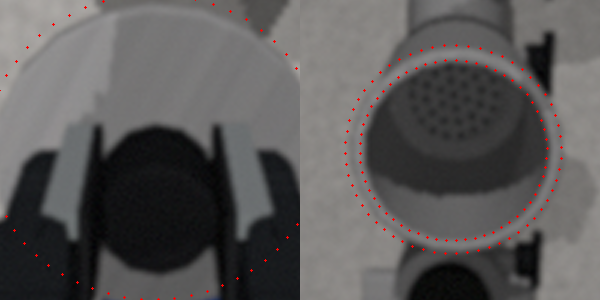

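The lid is held level by its knob. The funnel rim is at (.6246,.0436) and z ≈ .219, so it is upright and seated.

Run:
```python
from h import *
zg=float(open("zg").read())
bot.move_linear([.4373,.293,.30],speed=.2)
place(.6246,.0436,zg+.212,slow=.011)
print(bot.read_gripper_width(),bot.read_clock(),bot.read_moment())
cv2.imwrite("pics/pl.png",bot.camera("wrist")[:,:,::-1])
```

```text
contact True z err mm 0.01 dF [-0.5 -1.3  3.5]
0.2410410933904738 61.7583 [-0.05012042  0.07609992 -0.03312012]
```

View pics/pl.png

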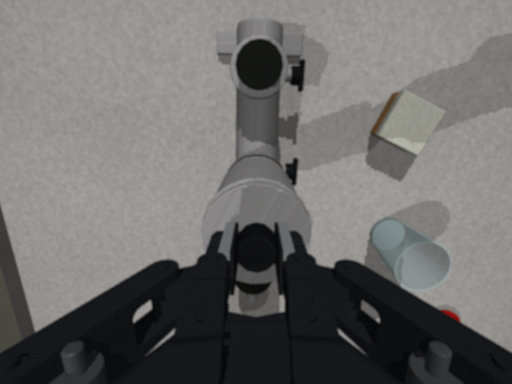

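The lid lies flat on the rim, centred at about (257,222), with contact at exactly the expected height. I'll release it, back off and check.

```bash
python3 - <<'E'
from h import *
bot.set_gripper(.7); bot.move_linear([.6246,.0436,.33],speed=.12)
v=view("wrist"); im=bot.camera("wrist"); cv2.imwrite("pics/e.png",im[:,:,::-1]); np.savez("pics/e.npz",K=v[0],E=v[1])
bot.move_pose([.45,-.15,.33],down(Y)); bot.wait(.3)
for c in ("top","side"): cv2.imwrite(f"pics/e_{c}.png",bot.camera(c)[:,:,::-1])
print(bot.read_clock())
E
python3 ov.py e_o e,knob,.6246,.0436,.212
python3 -c "
import cv2,numpy as np
r=lambda a:cv2.resize(a,(400,300),interpolation=cv2.INTER_CUBIC)
s=cv2.imread('pics/e_side.png');t=cv2.imread('pics/e_top.png')
cv2.imwrite('pics/end.png',np.vstack([np.hstack([r(s),r(s[110:245,230:410])]),np.hstack([r(t),r(cv2.copyMakeBorder(cv2.imread('pics/e_o.png'),0,0,50,50,0))])]))"
```

```text
64.7333
```

View pics/end.png

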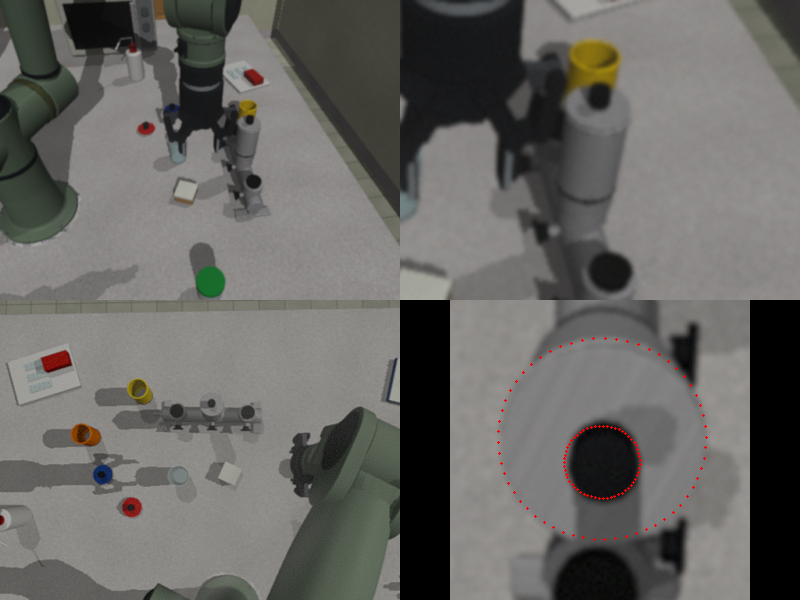

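The stack stands upright. The lid matches its predicted seated outline at (.6246,.0436), and the beaker, carton and jar are where they were.

```bash
python3 -c "
from cell import bot
print(bot.close_job())"
```

```text
the job is handed in; nothing more can be done
None
```

The filter unit is assembled on the open port (head, disc, funnel, then lid), each part seated before the next, with the beaker, jar and carton left in place; the job was handed in at about 65 s of the 141 s allowed.

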